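# Set the strap jig's fence and offer up its cover plate

## Task

On the bench stands a strap-punching jig: first turn its round knob, a little at a time, until the jig's pointer stands on the long mark of the scale, while the cover plate still lies on the bench. Then pick up the loose cover plate by its upright grip and hold it level over the jig's two rails, its three holes lined up with the three threaded holes below (two at one end, one at the other), hovering about 15 mm above the rails and not touching the jig, ready for someone else to put in the screws. Finish like that, still holding the plate still, with the pointer still on its mark, and leave everything else where it lies.

Things in the scene. Friction and masses are not known exactly. Their poses are not given: they have to be found in the camera images.
- jig: Strap-punching jig, fixed to the bench. Grey base 130 x 250 x 15 mm (its x, y, z), spanning y -129 to +121 mm; origin at bench level, z up. Two steel rails, each 90 mm along x, 28 mm along y, at y = -108 and -22 mm, tops 40 mm above the bench; a brass fence slides in the channel between, below the rail tops. Black knob at x = 0, y = +75 mm; scale along the -x edge.
- hole_a (a point): Mouth centre of a threaded hole (7 mm wide) in the far rail from the knob, at jig x = -32, y = -108 mm, on the rail's top, 40 mm above the bench.
- hole_b (a point): Mouth centre of the second threaded hole in that rail, at jig x = +32, y = -108 mm, 40 mm above the bench.
- hole_c (a point): Mouth centre of the single threaded hole in the rail next to the knob, at jig x = 0, y = -22 mm, 40 mm above the bench.
- knob (a joint): Turn of the knob in rad: grows clockwise seen from above; 0 puts the pointer exactly on the mark; stops at -1.5 and +0.6. It starts between -1.3 and -0.6. Friction torque about 0.06 N m, no spring: it stays where it is left.
- knob_top (a point): Centre of the knob's top face, 60 mm above the bench. The knob is a fluted black cylinder 40 mm across and 28 mm tall on a vertical axis; below it (from 32 mm above the bench down) are only a thin neck and pinion. Free space of 65 mm from its axis to the nearest rail.
- pointer_tip (a point): Tip of the dark steel pointer, which slides along jig y on a rack driven by the knob: clockwise knob turn (from above) moves it 18 mm per rad towards jig +y (towards the knob). 18 mm above the bench.
- mark (a point): Inner end of the long mark on the aluminium scale, the one line 20 mm long among lines 6 mm long, 5 mm apart; axes as the jig's. The pointer is set when its tip has the same jig y as this point.
- plate: Loose bare steel cover plate, 90 x 114 x 6 mm (its x, y, z), 0.22 kg, lying flat; origin mid-underside, z up. In its middle a dark steel grip 50 mm long (x), 14 mm thick (y), top 40 mm above the underside; its foot strip 60 x 20 mm is 9 mm high. Three 12 mm through holes. Fitted, its x and y point as the jig's and its origin is over jig x = 0, y = -65 mm.
- plate_a (a point): Centre of a plate hole at the underside, at plate x = -32, y = -43 mm; belongs over hole_a.
- plate_b (a point): Centre of a plate hole at the underside, at plate x = +32, y = -43 mm; belongs over hole_b.
- plate_c (a point): Centre of the plate's single hole at the other end, at the underside, at plate x = 0, y = +43 mm; belongs over hole_c.
- beeswax: Bystander: loose block of beeswax 38 x 55 x 22 mm, origin under its middle.
- spool: Bystander: loose wooden spool of white thread standing upright, 36 mm across, 51 mm tall; origin at bench height, about 15 mm off the spool's axis.
- pliers: Bystander: loose pliers lying flat, 50 x 161 x 11 mm, origin under the middle.

How it is judged (in metres and radians):
On the way, in this order (a step that is already met when the one before it is completed fails the run):
1. the pointer stands on the long mark, the plate still lying on the bench (y of pointer_tip in the frame of mark between -0.0025 and 0.0025 m and height (world z) of plate below 0.01 m), for 0.3 s.
2. the plate is lifted clear of the bench with the pointer still on the mark (y of pointer_tip in the frame of mark between -0.0025 and 0.0025 m and height (world z) of plate above 0.03 m), for 0.1 s.
At the end, for the whole second after the job is handed in: The gripper holds the plate still (under 20 mm/s) and level (within 0.1 rad), each plate hole within 4 mm sideways of its threaded hole and its underside 7 to 25 mm above the rail tops, not touching the jig, the pointer tip within 2.5 mm of the long mark (y of pointer_tip in the frame of mark between -0.0025 and 0.0025 m and horizontal distance between plate_a and hole_a below 0.004 m and horizontal distance between plate_b and hole_b below 0.004 m and horizontal distance between plate_c and hole_c below 0.004 m and z of plate_a in the frame of hole_a between 0.007 and 0.025 m and z of plate_b in the frame of hole_b between 0.007 and 0.025 m and z of plate_c in the frame of hole_c between 0.007 and 0.025 m and angle between plate's own z axis and vertical below 0.1 rad and contact force between the fingers and plate above 2 N and contact force between plate and jig below 0.1 N and linear speed of plate below 0.02 m/s and angular speed of plate below 0.15 rad/s); the arm keeps its last pose, push and grip.
It fails at once if the plate is pressed or set down on the jig (over 2 N) (contact force between plate and jig above 2 N).
It fails at once if a loose bystander is shifted by more than 20 mm (distance of any of beeswax, spool, pliers from where it was at the start of the episode above 0.02 m).
It also fails if it takes over 51 s, if anything falls off the work surface, if the arm or the gripper's body presses on something with over 40 N, if the wrist force passes 120 N, or if a joint passes its speed limit or range.

## Robot

A 6-joint arm with a two-finger parallel gripper is mounted at the origin on a cart in front of the work surface, level with it; the furniture and walls round the work are solid. World frame = base frame: x ahead of the robot, y to its left, z up, the work surface at z = 0. Lengths are in mm, angles in rad, forces in N, time in s.
With the tool pointing down it reaches from about 250 to 775 mm from the base axis. Payload 8.9 kg.
Tool frame: the origin (TCP) lies midway between the tips of the shut fingers; the grasp point (between the pads) lies 19 mm behind it; z points along the fingers, x is the direction in which the jaws open and shut, and the axes are right-handed (so a half turn about z gives the same grasp; the last joint's range is limited). The gripper opens to 85 mm and grips with 20 to 120 N. Pads are 22 mm wide; open, the fingers measure 114 mm over their backs; the gripper's body (76 mm by 85 mm) begins 54 mm behind the grasp point. The pads swing forward as they close: fully open they stand 13 mm farther back than shut.
Start: joints at [-0.139, 0.291, -0.153, 1.127, 0, 1.431], TCP at [524.999, 0.004, 231.305] pointing down, gripper open.
Joint ranges: [-2.52, 2.52], [-0.91, 1.74], [-1.3, 1.37], [-1.96, 2.02], [-1.52, 1.47], [-3.14, 3.14]. Speed limits (rad/s): [2.22, 2.22, 2.79, 3.14, 3.14, 3.14].

## Interface

Orientations are given as a rotation vector (axis times angle).
In Python, from workcell import * gives the robot as it stands.
- The arm moves only by the tool servo_tool, never from a script. Its argument "commands" is a list that holds one entry, the list of rows, each a list of 5 numbers: the shift along the tool's x, y, z in units of 50 mm (1.0 is 50 mm), then the turn about the tool's z in units of 8 degrees (1.0 is 8 degrees), then the finger opening in mm, from 0 to 85.4. In form: [[[tx, ty, tz, yaw, gripper], ...]]. A call has 1 to 12 rows; each row shifts and turns the commanded pose from where the row before left it, along the tool's axes as they then stand; what a row does not reach is not made up. A row lasts 1/8 s, in which the tool goes at most 62.5 mm and 10.7 degrees, less where a joint would pass 70% of its speed; a pose out of reach is approached as far as the arm can. A call is refused whole if a number of a shift passes 1 or a number of a turn 1, either way. A call with a gripper value outside its range is refused whole. The fingers move at their own pace and stop on an object; "newtons" is the grip in N (left out, the last holds). Time passes only in rows, so rows that do not move let the fingers close. It gives the time, the measured TCP pose, the force and the opening at its end, in the units of the state.
- sense(): the state, without advancing time (a new reading comes with each control period).
- get_image(name): name is "scene" or "side" or "wrist"; returns a dict with "frame" (400x640x3 uint8, red, green, blue), "z_map" (400x640 float32, mm along the optical axis (not along the pixel's ray), 0 where there is no reading), "fx", "fy", "cx", "cy" (pixels), "R" (3x3) and "t" (3): a world point X has camera coordinates R X + t; the wrist camera has in their place "hand_eye" (4x4, takes a point from camera to tool coordinates, whose origin is the TCP and whose axes are the tool frame's). Camera axes: x right, y down, z forward; pixel columns grow to the right and rows downward; lengths in mm; the calibration is good to about 2 mm. A picture is of the moment at which its call begins: read the wrist's pose just before it.
- finish_job(): hands the job in, once; it reports no verdict.
The state is a dict: "time": time; "joints": joint angles; "qd": joint speeds; "tau": joint torques, N m; "eef_pos": TCP position; "tool_rot": TCP orientation; "ft_force": force on the tool from outside, world axes, zero at the start; "ft_torque": the same for the moment, N m; "grip_width": opening from 0.0 (shut) to 1.0 (fully open).
Only numpy, scipy, OpenCV 4.12 (cv2) and the standard library are available. Lean on these libraries where they do the work, as an engineer would, in place of code of your own. Each camera call takes 0.05 s, during which the arm holds its last target.

## Working session

There is one attempt and no reset: what is moved stays moved. The work goes in short steps, Python scripts to look and compute and a tool call to move; the robot and the scene stay as the last step left them, time stands still between calls to the robot, and variables do not carry over. Pictures are saved under pics/ and viewed, and the job is handed in when it is done.

Besides the shell and the picture viewer there is one more tool, called after "Request:" as a command line: name --argument value ..., lists and objects as JSON in quotes. servo_tool: Moves the arm, as the interface text tells. Its arguments: {"type":"object","properties":{"commands":{"type":"array","items":{"type":"array","items":{"type":"array","items":{"type":"number"}}}},"newtons":{"type":"number"}},"required":["commands"]}

```bash
mkdir -p pics; ls
python3 - <<'E'
from workcell import *
import cv2,pickle
s=sense();print(s)
d={}
for n in ["scene","side","wrist"]:
    im=get_image(n);d[n]=im
    cv2.imwrite(f"pics/{n}0.png",im["frame"][:,:,::-1])
    print(n,{k:v for k,v in im.items() if k not in("frame","z_map")})
pickle.dump((s,d),open("d0.pkl","wb"))
E
```

```text
pics
{'time': 0.0, 'joints': array([-1.39333841e-01,  2.91274385e-01, -1.54109763e-01,  1.12670279e+00,
        6.05384963e-07,  1.43151636e+00]), 'qd': array([-4.32385855e-04, -4.44896307e-04,  6.22010114e-05,  8.93331301e-04,
       -1.56867041e-03,  1.26659697e-03]), 'tau': array([-3.46096487e-03, -5.37150800e+01,  3.31364536e+01,  1.60375424e-02,
       -3.39078597e-04,  1.08972756e-05]), 'eef_pos': array([5.24569254e+02, 4.66643861e-02, 2.30741550e+02]), 'tool_rot': array([-3.14141220e+00,  8.46276686e-05,  2.00740455e-03]), 'ft_force': array([ 0.55721887, -0.42220427,  0.3065808 ]), 'ft_torque': array([-0.03226609,  0.04740425, -0.00964683]), 'grip_width': 1.0051128517796841}
scene {'fx': 413.59147658621214, 'fy': 413.59147658621214, 'cx': 321.7922477808912, 'cy': 204.12521289748148, 'R': array([[ 0.74944761, -0.66161023,  0.02449854],
       [-0.30608683, -0.37906036, -0.87328352],
       [ 0.58705973,  0.64698157, -0.48659606]]), 't': array([-439.52228488,  235.20798831,  990.83471302])}
side {'fx': 374.95758514113265, 'fy': 374.95758514113265, 'cx': 324.3353615394736, 'cy': 208.72330012708943, 'R': array([[-0.9998131 , -0.0127798 ,  0.01450645],
       [-0.01863574,  0.43740029, -0.8990738 ],
       [ 0.00514485, -0.8991761 , -0.4375567 ]]), 't': array([573.40549726,  77.19508971, 942.53957304])}
wrist {'fx': 321.1826149319354, 'fy': 321.1826149319354, 'cx': 321.76717033827947, 'cy': 202.176128921853, 'hand_eye': array([[ 9.99999876e-01, -1.54260279e-04,  4.74269322e-04,
         4.09223923e-01],
       [ 2.55575165e-05,  9.65562915e-01,  2.60169667e-01,
        -6.49337367e+01],
       [-4.98070715e-04, -2.60169623e-01,  9.65562799e-01,
        -1.42969953e+02],
       [ 0.00000000e+00,  0.00000000e+00,  0.00000000e+00,
         1.00000000e+00]])}
```

View pics/scene0.png

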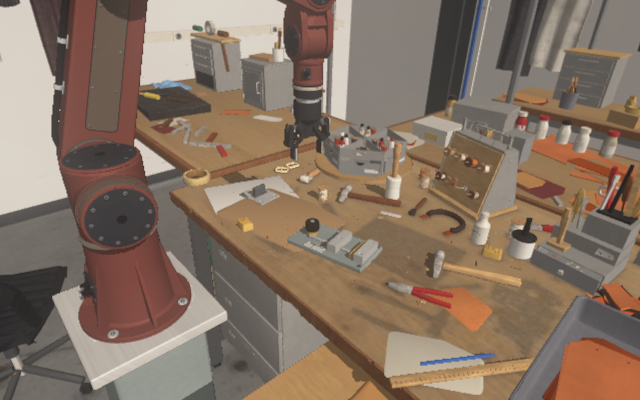

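View pics/side0.png

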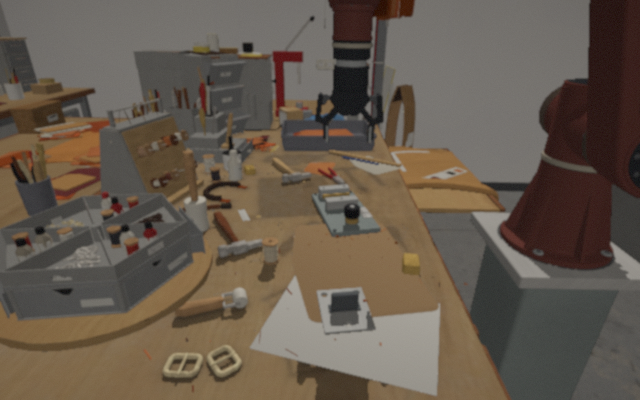

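View pics/wrist0.png

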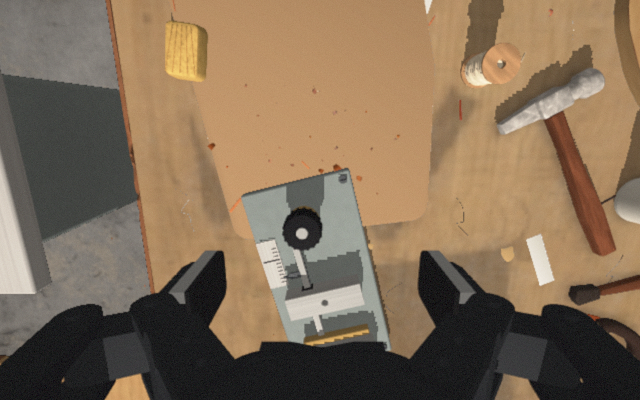

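```bash
cat > h.py <<'E'
import numpy as np,cv2,pickle
from scipy.spatial.transform import Rotation as Ro
def w2(im,s,u,v,z=None):
    """pixel->world; z: use known height plane, else z_map"""
    K=np.array([(u-im["cx"])/im["fx"],(v-im["cy"])/im["fy"],1.0])
    if "hand_eye" in im:
        H=im["hand_eye"]; Rt=Ro.from_rotvec(s["tool_rot"]).as_matrix()
        Rw=Rt@H[:3,:3]; o=Rt@H[:3,3]+s["eef_pos"]
    else:
        Rw=im["R"].T; o=-Rw@im["t"]
    d=Rw@K
    if z is None: k=im["z_map"][int(round(v)),int(round(u))]
    else: k=(z-o[2])/d[2]
    return o+k*d
def crop(im,x0,y0,x1,y1,f,name):
    c=im["frame"][y0:y1,x0:x1,::-1]
    cv2.imwrite(name,cv2.resize(c,None,fx=f,fy=f,interpolation=cv2.INTER_CUBIC))
E
python3 - <<'E'
from h import *
s,d=pickle.load(open("d0.pkl","rb"))
w=d["wrist"]
crop(w,230,160,400,350,3,"pics/c1.png")
crop(d["scene"],180,140,400,280,3.5,"pics/c2.png")
for n,p in dict(knob=(302,229),holec=(324,302),cornTL=(244,196),cornTR=(350,171),wax=(187,52),spool=(500,64)).items(): print(n,w2(w,s,*p))
sd=d["side"]
for n,p in dict(plgrip=(345,297),c1=(318,290),c2=(360,290),c3=(369,329),c4=(322,331)).items(): print(n,w2(sd,s,*p))
for n,p in dict(grip=(260,189),).items(): print(n,w2(d["scene"],s,*p))
E
```

```text
knob [504.54258192 -47.78516257  61.33765349]
holec [ 527.55335414 -150.23591181   33.78461374]
cornTL [435.21640441 -24.44004707  14.37178794]
cornTR [5.58016872e+02 2.25165419e+00 4.31733288e-02]
wax [389.33326947 126.83368986  22.58560797]
spool [693.88674815 112.26617581  45.50531797]
plgrip [533.2044572  283.14955839  35.80157502]
c1 [583.21323586 225.70070384   5.07477428]
c2 [500.21978223 223.97594971   5.75694888]
c3 [491.90792671 326.65680686   2.59923561]
c4 [573.32386508 330.14898778  -0.79922823]
grip [532.37043863 270.65527464  26.63092204]
```

View pics/c1.png

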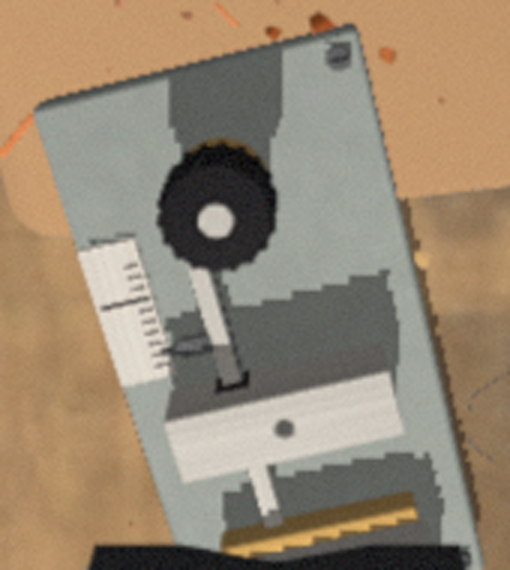

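View pics/c2.png

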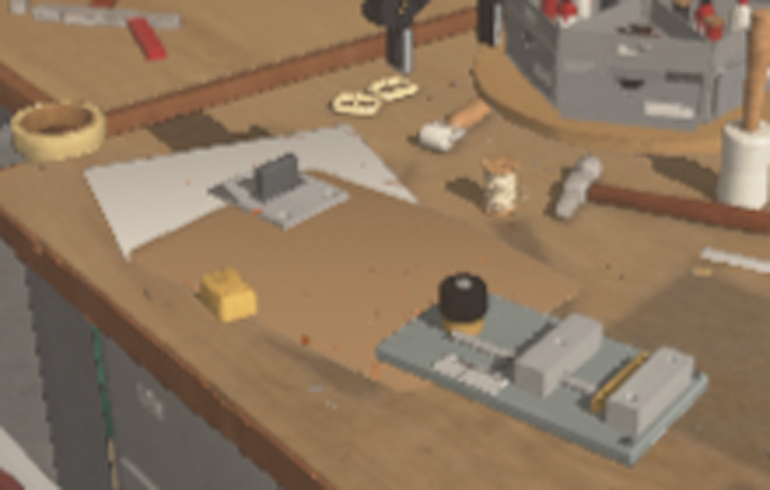

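Request:
servo_tool --commands '[[[0, 0.9, 0, 0, 85], [0, 0.9, 0, 0, 85], [0, 0.9, 0, 0, 85], [0, 0, 0, 0, 85], [0, 0, 0, 0, 85]]]'

```text
time: 0.78
eef_pos: [524.7, -134.8, 231.0]
tool_rot: [-3.141, 0.001, 0.001]
ft_force: [-0.3, 0.1, -0.9]
grip_width: 0.996
```

```bash
cat > snap.py <<'E'
import sys
from workcell import *
import cv2,pickle
n=sys.argv[1]; cam=sys.argv[2] if len(sys.argv)>2 else "wrist"
s=sense(); im=get_image(cam)
print(s["time"],s["eef_pos"],s["tool_rot"],s["joints"].round(3),s["grip_width"])
pickle.dump((s,im),open(n+".pkl","wb"))
f=im["frame"][:,:,::-1]
if len(sys.argv)>3:
    x0,y0,x1,y1,k=map(float,sys.argv[3:8]);f=cv2.resize(f[int(y0):int(y1),int(x0):int(x1)],None,fx=k,fy=k,interpolation=cv2.INTER_CUBIC)
cv2.imwrite(f"pics/{n}.png",f)
E
python3 snap.py w1 wrist
```

```text
0.775 [ 524.74412129 -134.76661079  231.03476658] [-3.14102087e+00  8.08212368e-04  9.42389978e-04] [-0.387  0.323 -0.108  1.14   0.     1.185] 0.9958339079058088
```

View pics/w1.png

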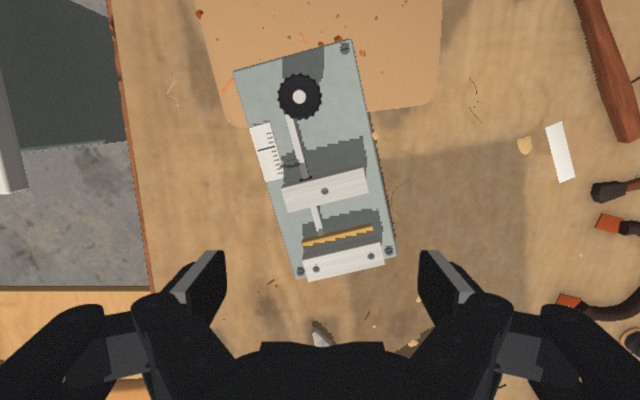

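Run:
```python
from h import *
s,im=pickle.load(open("w1.pkl","rb"))
crop(im,225,30,405,170,4,"pics/c3.png")
crop(im,270,155,400,285,4.5,"pics/c4.png")
```

```text
(no output)
```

View pics/c3.png

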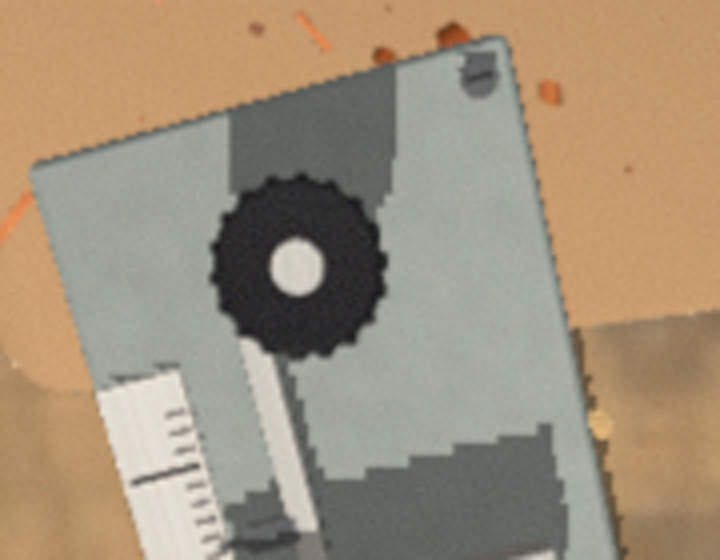

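View pics/c4.png

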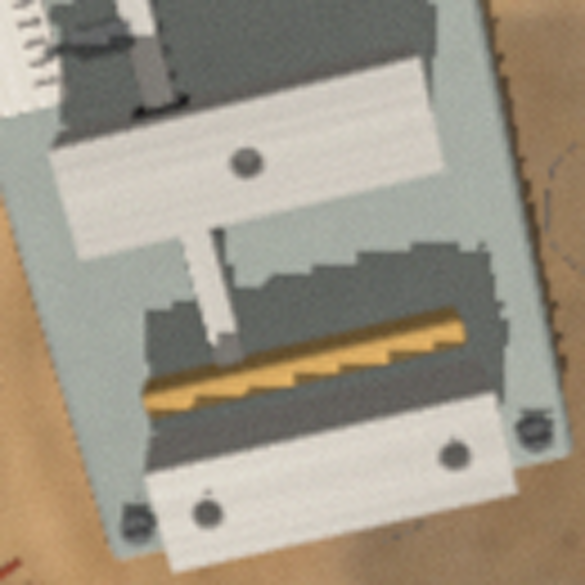

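```bash
cat > jig.py <<'E'
from h import *
def fit(local,world):
    L=np.array(local,float);W=np.array(world)[:,:2]
    lc,wc=L.mean(0),W.mean(0);a=L-lc;b=W-wc
    th=np.arctan2((a[:,0]*b[:,1]-a[:,1]*b[:,0]).sum(),(a*b).sum())
    R=np.array([[np.cos(th),-np.sin(th)],[np.sin(th),np.cos(th)]])
    o=wc-R@lc
    return th,R,o,(W-(L@R.T+o))
E
python3 - <<'E'
from jig import *
s,im=pickle.load(open("w1.pkl","rb"))
P=[(316.2,269),(371.1,256.3),(324.7,191),(299.5,96.5)]
Z=[40,40,40,60]
W=[w2(im,s,*p,z=z) for p,z in zip(P,Z)]
th,R,o,res=fit([(-32,-108),(32,-108),(0,-22),(0,75)],W)
print(np.array(W).round(1),np.degrees(th),o,res.round(1))
for n,p,z in [("mark_in",(275,146.5),17),("mark_out",(258.25,150.75),17),("tip",(281.3,166),18)]:
    w=w2(im,s,*p,z=z); print(n,w,R.T@(w[:2]-o), im["z_map"][int(p[1]),int(p[0])], w2(im,s,*p))
for p in [(316,262),(340,190),(285,96)]: print(w2(im,s,*p))
E
```

```text
[[ 518.8 -238.7   40. ]
 [ 580.8 -223.    40. ]
 [ 528.3 -147.4   40. ]
 [ 504.5  -52.5   60. ]] 14.254502725974564 [ 523.08297733 -125.8862944 ] [[ 0.1 -0.2]
 [ 0.1 -0.3]
 [-0.2 -0.2]
 [-0.1  0.7]]
mark_in [ 473.78100586 -102.46240849   17.        ] [-42.01638997  34.84229895] 352.5744 [ 473.88114821 -102.39910884   17.69437886]
mark_out [ 455.11692559 -107.09322744   17.        ] [-61.24607642  34.94970212] 353.33133 [ 455.42240172 -106.93134241   18.55464241]
tip [ 480.12037934 -123.87051799   18.        ] [-41.14350317  12.53237117] 351.88007 [ 480.87391551 -122.97006526   23.94184657]
[ 518.64735049 -229.150389     41.66075501]
[ 544.5734181  -146.03914529   41.07492607]
[491.16575949 -52.14227541  60.94772472]
```

Run:
```python
from h import *
s,im=pickle.load(open("w1.pkl","rb"))
for p in [(289,120),(291,130),(294,140),(297,155),(300,168)]: print(p,w2(im,s,*p))
```

```text
(289, 120) [490.6040667  -74.15102895  23.68424005]
(291, 130) [492.39742948 -84.49841635  23.06311218]
(294, 140) [495.42997884 -94.94249825  23.91487893]
(297, 155) [ 498.37886458 -110.88657111   24.68808199]
(300, 168) [ 501.33119728 -125.16385271   24.08607736]
```

Request:
servo_tool --commands '[[[-0.2, -0.8, 0.5, 0, 65], [-0.2, -0.83, 0.5, 0, 65], [0, 0, 0.9, 0, 65], [0, 0, 0.9, 0, 65], [0, 0, 0, 0, 65], [0, 0, 0, 0, 65]]]'

```text
time: 1.58
eef_pos: [505.8, -53.2, 92.7]
tool_rot: [3.141, 0.001, 0.002]
ft_force: [0.6, -0.6, 0.3]
grip_width: 0.765
```

```bash
python3 snap.py w2 wrist
```

```text
1.575 [505.81891016 -53.17956037  92.72644881] [3.14136554e+00 1.27368411e-03 2.02457312e-03] [-0.249  0.384 -0.415  0.771  0.     1.321] 0.7646347672022518
```

View pics/w2.png

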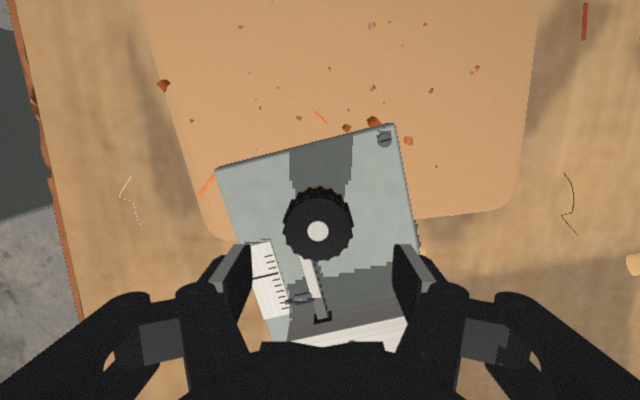

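Run:
```python
from h import *
s,im=pickle.load(open("w2.pkl","rb"))
print(w2(im,s,318,231,60),w2(im,s,318,231))
```

```text
[504.16930877 -52.92597031  60.        ] [504.19560771 -51.99206878  62.53535671]
```

Request:
servo_tool --commands '[[[-0.03, -0.01, 0.6, 0, 60], [0, 0, 0.64, 0, 60], [0, 0, 0, 0, 60], [0, 0, 0, 0, 36], [0, 0, 0, 0, 36], [0, 0, 0, 0, 36], [0, 0, 0, 0, 36]]]' --newtons 30

```text
time: 2.5
eef_pos: [503.5, -53.3, 31.2]
tool_rot: [3.141, -0.0, 0.001]
ft_force: [-6.3, -0.7, 8.0]
grip_width: 0.457
```

```bash
python3 snap.py w3 wrist
```

```text
2.5 [503.47016339 -53.33459431  31.23937679] [ 3.14061483e+00 -1.18931031e-04  5.97900529e-04] [-2.490e-01  4.640e-01 -4.870e-01  6.190e-01 -1.000e-03  1.321e+00] 0.45689089671817384
```

View pics/w3.png

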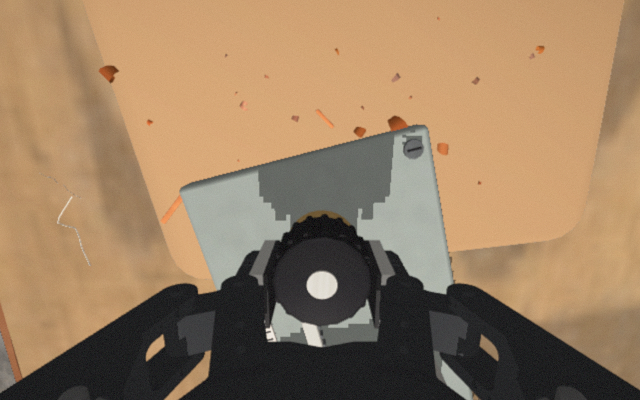

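Request:
servo_tool --commands '[[[0, 0, 0, 0.8, 36], [0, 0, 0, 0.8, 36], [0, 0, 0, 0.8, 36], [0, 0, 0, 0.8, 36], [0, 0, 0, 0.8, 36], [0, 0, 0, 0, 36]]]'

```text
time: 3.3
eef_pos: [502.6, -53.1, 31.2]
tool_rot: [3.018, -0.868, -0.001]
ft_force: [-9.2, 0.2, 11.5]
grip_width: 0.458
```

```bash
python3 snap.py w4 wrist; python3 snap.py sc4 scene 270 200 400 280 6;python3 snap.py sd4 side 280 170 400 240 6
```

```text
3.3 [502.6105229  -53.07655643  31.24690999] [ 3.01833486e+00 -8.68367732e-01 -1.27280488e-03] [-2.490e-01  4.640e-01 -4.880e-01  6.200e-01 -1.000e-03  1.882e+00] 0.4583329952542632
3.35 [502.60075852 -53.07901844  31.21198213] [ 3.01885793e+00 -8.66531722e-01 -1.33805238e-03] [-2.49e-01  4.64e-01 -4.88e-01  6.20e-01 -1.00e-03  1.88e+00] 0.4565559986671487
3.4 [502.63047558 -53.09993746  31.23116571] [ 3.01897007e+00 -8.66192610e-01 -1.24444873e-03] [-2.49e-01  4.64e-01 -4.88e-01  6.20e-01 -1.00e-03  1.88e+00] 0.45624513621289503
```

View pics/w4.png

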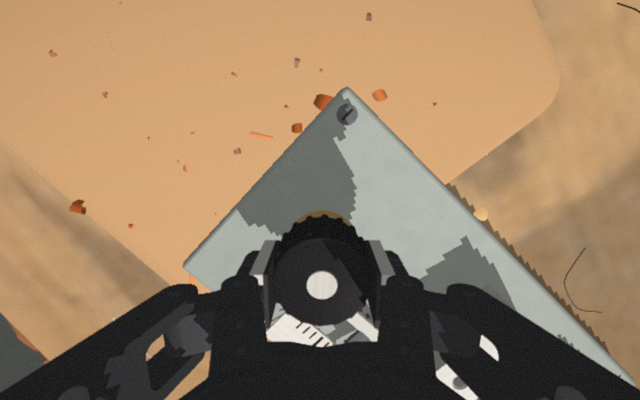

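View pics/sc4.png

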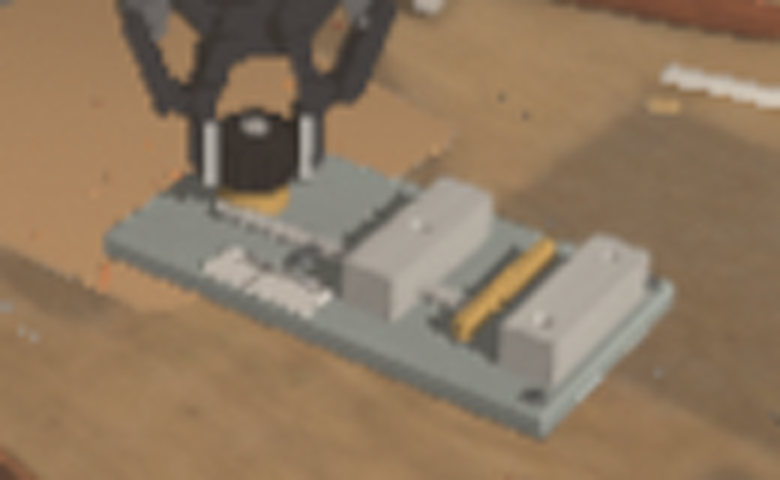

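Request:
servo_tool --commands '[[[0, 0, 0, 0.8, 36], [0, 0, 0, 0.8, 36], [0, 0, 0, 0.8, 36], [0, 0, 0, 0.8, 36], [0, 0, 0, 0.8, 36], [0, 0, 0, 0.5, 36], [0, 0, 0, 0, 36]]]'

```text
time: 4.32
eef_pos: [501.9, -52.3, 31.2]
tool_rot: [2.603, -1.757, -0.004]
ft_force: [-10.6, 4.2, 14.6]
grip_width: 0.46
```

```bash
python3 snap.py sc5 scene 270 200 400 280 6;python3 snap.py w5 wrist
```

```text
4.325 [501.90613674 -52.2945819   31.19157967] [ 2.60349879 -1.75745638 -0.00351133] [-0.249  0.463 -0.489  0.621  0.     2.509] 0.46044824614633606
4.375 [501.91248152 -52.30059994  31.19110372] [ 2.60414652 -1.75658148 -0.00350717] [-0.249  0.463 -0.489  0.621  0.     2.509] 0.4614401988609349
```

View pics/sc5.png

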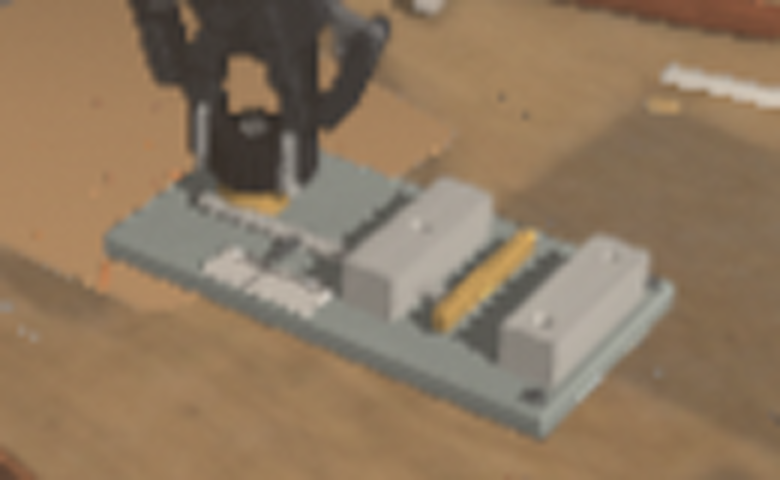

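View pics/w5.png

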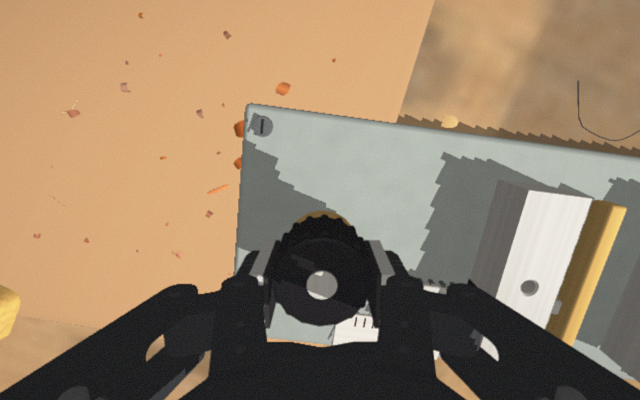

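Request:
servo_tool --commands '[[[0, 0, 0, 0.35, 36], [0, 0, 0, 0, 36], [0, 0, 0, 0, 60], [0, 0, 0, 0, 60], [0, 0, -0.9, 0, 65], [0, 0, -0.9, 0, 85], [0, 0, -1, -0.9, 85], [0, 0, -1, -0.9, 85], [0, 0, 0, -0.9, 85], [0, 0, 0, 0, 85]]]'

```text
time: 5.68
eef_pos: [504.0, -53.2, 220.2]
tool_rot: [-2.856, 1.309, -0.003]
ft_force: [-0.3, -0.5, -0.4]
grip_width: 0.995
```

```bash
python3 snap.py w6 wrist
```

```text
5.675 [503.95083184 -53.16590161 220.15138291] [-2.85562507e+00  1.30898170e+00 -2.70718689e-03] [-0.249  0.261 -0.224  1.084 -0.     2.181] 0.9945248441161078
```

View pics/w6.png

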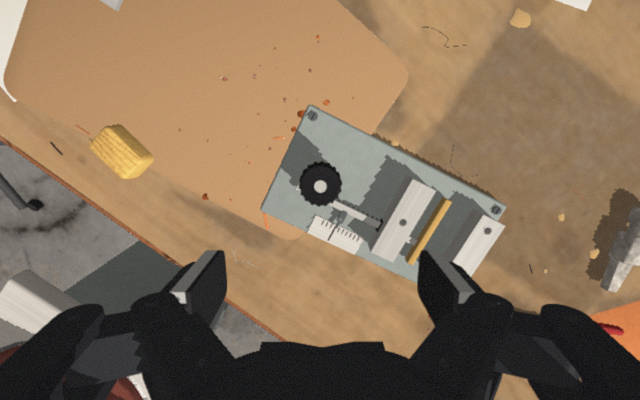

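Run:
```python
from h import *
s,im=pickle.load(open("w6.pkl","rb"))
crop(im,295,190,395,265,8,"pics/c6.png")
```

```text
(no output)
```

View pics/c6.png

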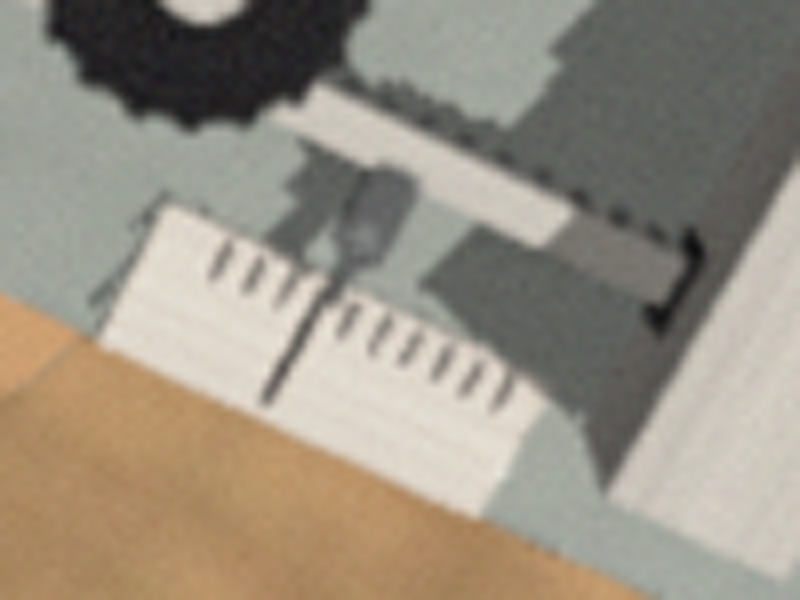

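Request:
servo_tool --commands '[[[-0.78, -0.59, -0.2, 0, 85], [-0.78, -0.59, 0, 0, 85], [-0.78, -0.59, 0, 0, 85], [-0.78, -0.59, 0, 0, 85], [-0.78, -0.59, 0, 0, 85], [0, 0, 0, 0, 85], [0, 0, 0, 0, 85]]]'

```text
time: 6.6
eef_pos: [487.4, 190.8, 228.7]
tool_rot: [2.855, -1.309, -0.001]
ft_force: [0.1, -0.6, -0.4]
grip_width: 1.0
```

```bash
python3 snap.py w7 wrist
```

```text
6.6 [487.39471916 190.77723291 228.68778067] [ 2.85481778e+00 -1.30880277e+00 -1.25587964e-03] [ 0.234  0.29  -0.161  1.121 -0.     2.664] 1.0000553647441963
```

View pics/w7.png

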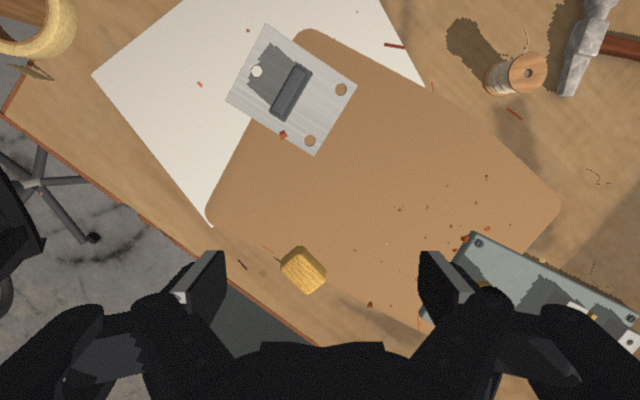

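Run:
```python
from h import *
s,im=pickle.load(open("w7.pkl","rb"))
crop(im,215,15,370,165,4.5,"pics/c7.png")
```

```text
(no output)
```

View pics/c7.png

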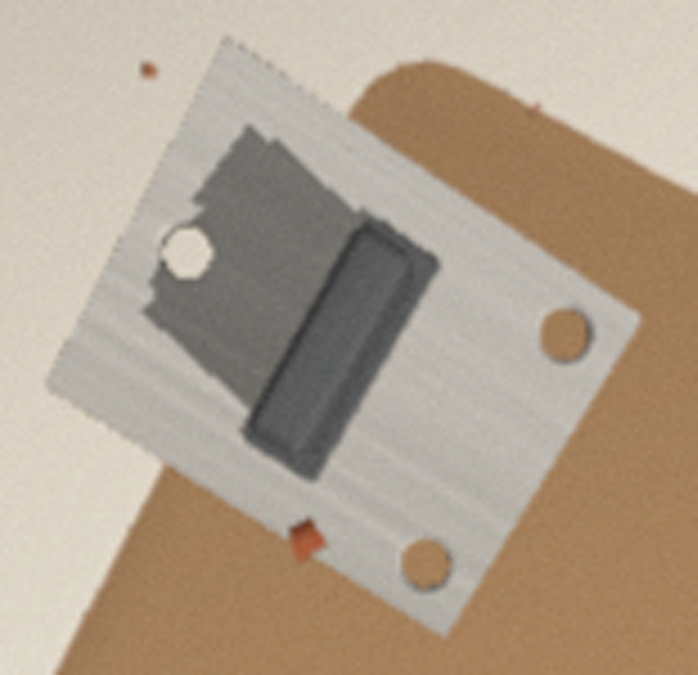

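Run:
```python
from jig import *
s,im=pickle.load(open("w7.pkl","rb"))
f=lambda p:(p[0]/4.5+215-.4,p[1]/4.5+15-.4)
P=[(426,565),(565,335),(186,252),(47,385),(227,38),(640,318),(446,635)]
L=[(-32,-43),(32,-43),(0,43),(-45,57),(45,57),(45,-57),(-45,-57)]
for sl in (slice(0,3),slice(0,7)):
    W=[w2(im,s,*f(p),z=6) for p in P[sl]]
    th,R,o,res=fit(L[sl],W); print(np.degrees(th),o,res.round(1).tolist())
g=[(380,232),(412,255),(268,432),(300,452)]
W=np.array([w2(im,s,*f(p),z=40) for p in g]);print(W.round(1),W.mean(0)); print([w2(im,s,*f(p))[2] for p in [(340,345),(500,400)]])
Rt=Ro.from_rotvec(s["tool_rot"]).as_matrix();print(Rt.round(3))
```

```text
8.699920423673408 [533.40572789 273.35103397] [[0.1, 0.0], [-0.1, 0.1], [0.0, -0.1]]
8.703508385184985 [533.56299998 273.59608234] [[-0.1, -0.2], [-0.3, -0.2], [-0.1, -0.3], [0.9, -0.3], [-0.4, -0.2], [-0.7, 0.7], [0.6, 0.5]]
[[558.1 279.2  40. ]
 [559.  271.1  40. ]
 [510.4 271.7  40. ]
 [511.7 263.7  40. ]] [534.79663263 271.41260566  40.        ]
[np.float64(40.09185456952093), np.float64(6.750481491636265)]
[[ 0.653 -0.758 -0.001]
 [-0.758 -0.653 -0.001]
 [-0.     0.001 -1.   ]]
```

Request:
servo_tool --commands '[[[0, 0, 0, -1, 85], [0, 0, 0, -1, 85], [0, 0, 0, -1, 85], [0, 0, 0, -1, 85], [0, 0, 0, -1, 85], [0, 0, 0, -1, 85], [0, 0, 0, -1, 85], [0, 0, 0, -1, 85], [0, 0, 0, -1, 85], [0, 0, 0, -1, 85], [0, 0, 0, -1, 85], [0, 0, 0, -1, 85]]]'

```text
time: 8.15
eef_pos: [487.9, 189.6, 229.2]
tool_rot: [2.882, 1.25, -0.001]
ft_force: [-0.5, 0.2, -0.7]
grip_width: 0.995
```

Request:
servo_tool --commands '[[[0, 0, 0, -1, 85], [0, 0, 0, -1, 85], [0, 0, 0, -1, 85], [0, 0, 0, -1, 85], [0, 0, 0, -1, 85], [0, 0, 0, -1, 85], [0, 0, 0, -0.5, 85], [0, 0, 0, 0, 85], [0, 0, 0, 0, 85]]]'

```text
time: 9.28
eef_pos: [487.9, 190.3, 229.3]
tool_rot: [-2.048, -2.382, 0.0]
ft_force: [-0.4, 0.1, 0.2]
grip_width: 0.997
```

```bash
python3 snap.py w8 wrist
cat > rel.py <<'E'
import sys
from workcell import *
from h import *
s=sense();Rt=Ro.from_rotvec(s["tool_rot"]).as_matrix()
print(s["time"],"tcp",s["eef_pos"].round(2),"yaw tool x deg",np.degrees(np.arctan2(Rt[1,0],Rt[0,0])),"tilt z",Rt[:,2].round(4),"q",s["joints"].round(3),"f",s["ft_force"].round(1),s["grip_width"])
if len(sys.argv)>1:
    t=np.array(list(map(float,sys.argv[1:4])));print("shift units",(Rt.T@(t-s["eef_pos"])/50).round(3))
E
python3 rel.py 533.4 273.4 150
```

```text
9.275 [487.86268639 190.30292545 229.2700109 ] [-2.04815614e+00 -2.38211728e+00  1.92910686e-04] [ 0.232  0.289 -0.161  1.121 -0.     0.082] 0.9968365644104452
9.325 tcp [487.82 190.49 229.28] yaw tool x deg 98.66109675374503 tilt z [-1.e-04 -1.e-04 -1.e+00] q [ 0.233  0.289 -0.161  1.121 -0.     0.081] f [-0.2 -0.1 -0.1] 0.9941861653027696
shift units [1.502 1.151 1.586]
```

View pics/w8.png

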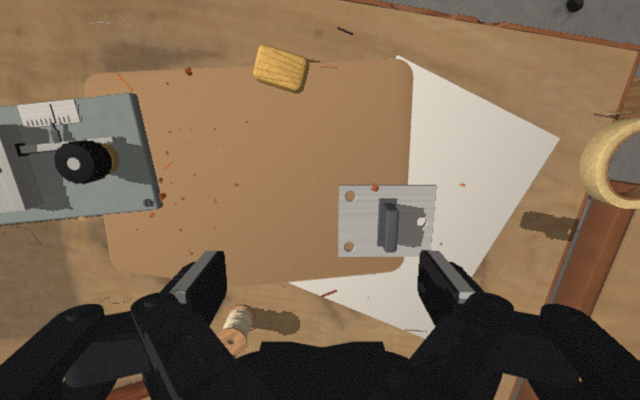

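Request:
servo_tool --commands '[[[0.75, 0.575, 0.5, 0, 60], [0.75, 0.575, 0.5, 0, 60], [0, 0, 0.2, 0, 60], [0, 0, 0, 0, 60], [0, 0, 0, 0, 60]]]'

```text
time: 9.95
eef_pos: [533.2, 273.2, 170.2]
tool_rot: [2.045, 2.384, 0.001]
ft_force: [0.4, 0.4, 0.1]
grip_width: 0.703
```

```bash
python3 snap.py w9 wrist 170 110 490 350 2.5; python3 rel.py 533.4 273.4 30
```

```text
9.95 [533.16148262 273.23773743 170.20517691] [2.04541937e+00 2.38384626e+00 9.48692064e-04] [ 0.352  0.468 -0.051  1.051 -0.     0.199] 0.7032564590109768
10.0 tcp [533.33 273.29 170.43] yaw tool x deg 98.73687469174776 tilt z [ 1.3e-03  3.0e-04 -1.0e+00] q [ 0.352  0.468 -0.051  1.051 -0.     0.199] f [ 0.8  0.4 -0.5] 0.7001747530872492
shift units [ 2.000e-03 -2.000e-03  2.809e+00]
```

View pics/w9.png

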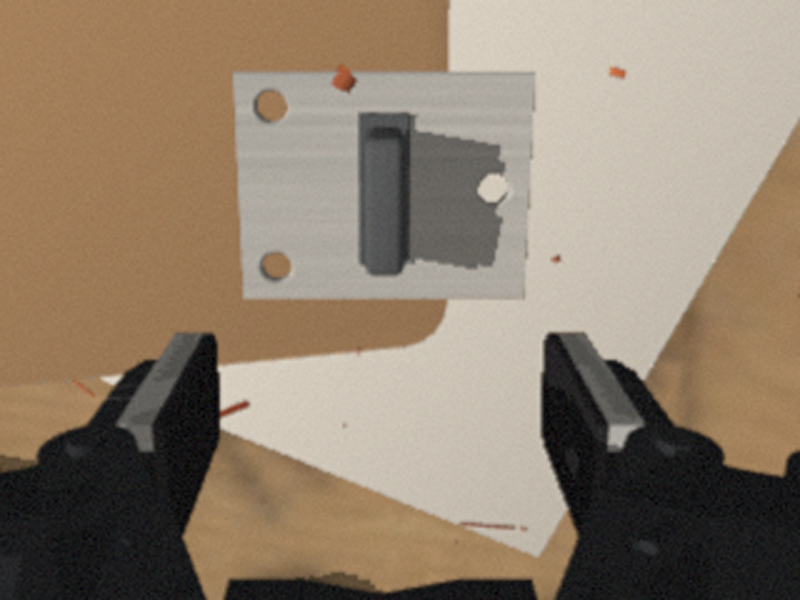

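Run:
```python
from jig import *
s,im=pickle.load(open("w9.pkl","rb"))
f=lambda p:(p[0]/2.5+170-.3,p[1]/2.5+110-.3)
P=[(270,105),(275,266),(492,188)]
L=[(-32,-43),(32,-43),(0,43)]
W=[w2(im,s,*f(p),z=6) for p in P]
th,R,o,res=fit(L,W); print(np.degrees(th),o,res.round(1).tolist())
print(w2(im,s,*f((385,200)),z=40))
```

```text
8.601615147341985 [533.20623912 273.2255217 ] [[-0.1, 0.2], [0.1, 0.1], [-0.0, -0.2]]
[530.20065174 273.60982969  40.        ]
```

Request:
servo_tool --commands '[[[0, 0, 0.8, 0, 45], [0, 0, 0.8, 0, 45], [0, 0, 0.8, 0, 45], [0, 0, 0.6, 0, 45], [0, 0, 0, 0, 45], [0, 0, 0, 0, 45]]]'

```text
time: 10.75
eef_pos: [534.2, 274.0, 21.1]
tool_rot: [2.044, 2.384, 0.003]
ft_force: [-0.0, 0.3, 0.4]
grip_width: 0.524
```

```bash
python3 snap.py w10 wrist; python3 rel.py 533.4 273.4 14
```

```text
10.75 [534.20043066 274.01213592  21.08135772] [2.04432972 2.38397624 0.00307958] [ 0.352  0.617 -0.231  0.721 -0.     0.199] 0.5238066235396751
10.8 tcp [534.44 274.18  21.29] yaw tool x deg 98.78234620336535 tilt z [ 0.0027  0.001  -1.    ] q [ 0.352  0.616 -0.23   0.721 -0.     0.199] f [ 0.1 -0.3  0.6] 0.5264084562366719
shift units [-0.012 -0.023  0.146]
```

View pics/w10.png

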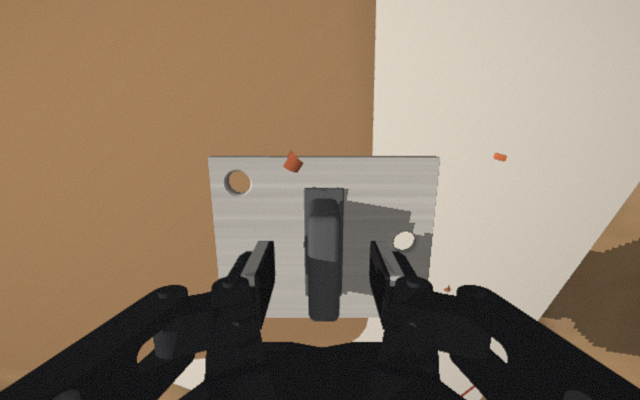

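Request:
servo_tool --commands '[[[-0.01, -0.02, 0.12, 0, 45], [0, 0, 0, 0, 45], [0, 0, 0, 0, 8], [0, 0, 0, 0, 8], [0, 0, 0, 0, 8], [0, 0, 0, 0, 8], [0, 0, 0, 0, 8]]]' --newtons 60

```text
time: 11.68
eef_pos: [532.4, 273.4, 13.7]
tool_rot: [2.044, 2.385, 0.001]
ft_force: [-0.7, -0.4, 4.9]
grip_width: 0.154
```

```bash
python3 snap.py w11 wrist; python3 rel.py
```

```text
11.675 [532.4248469  273.44582214  13.67889113] [2.04429584e+00 2.38524059e+00 9.85905896e-04] [ 0.352  0.624 -0.24   0.706  0.     0.199] 0.1536075740439054
11.725 tcp [532.41 273.42  13.64] yaw tool x deg 98.8030738948605 tilt z [ 5.e-04  3.e-04 -1.e+00] q [ 0.352  0.624 -0.24   0.706  0.     0.199] f [-0.9  0.4  4.6] 0.15190062250515846
```

View pics/w11.png

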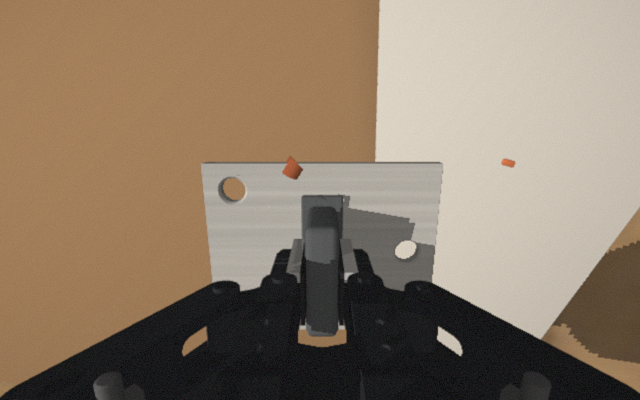

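Request:
servo_tool --commands '[[[0, 0, -0.2, 0, 8], [0, 0, -0.5, 0, 8], [0, 0, -0.6, 0, 8], [0, 0, -0.7, 0, 8], [0, 0, -0.6, 0, 8], [0, 0, 0, 0, 8], [0, 0, 0, 0, 8]]]'

```text
time: 12.6
eef_pos: [531.5, 273.0, 142.3]
tool_rot: [-2.044, -2.385, 0.002]
ft_force: [0.4, -0.2, -2.6]
grip_width: 0.152
```

```bash
python3 snap.py w12 wrist; python3 rel.py 538.2 -188.9 144
```

```text
12.6 [531.53403595 272.99274969 142.34574223] [-2.04409649e+00 -2.38477881e+00  1.98612113e-03] [ 0.352  0.488 -0.095  0.989 -0.     0.199] 0.15184580660242422
12.65 tcp [531.26 272.87 141.94] yaw tool x deg 98.79800762574737 tilt z [-2.1e-03 -9.0e-04 -1.0e+00] q [ 0.352  0.488 -0.096  0.989 -0.     0.199] f [-0.2 -0.5 -2.4] 0.1508715710964068
shift units [-9.148 -1.275 -0.033]
```

View pics/w12.png

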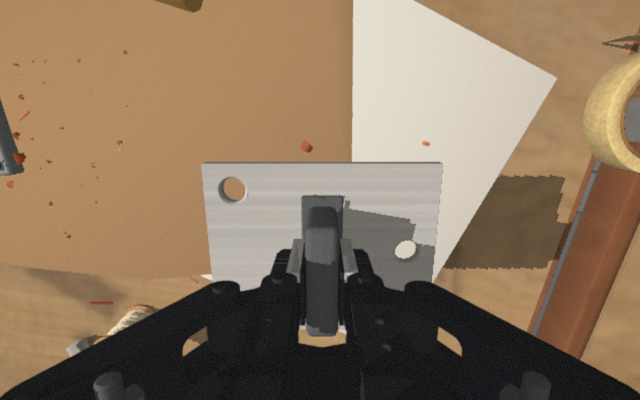

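Request:
servo_tool --commands '[[[-0.4, -0.05, 0, 0, 8], [-0.8, -0.12, 0, 0, 8], [-0.9, -0.12, 0, 0, 8], [-0.9, -0.12, 0, 0, 8], [-0.9, -0.12, 0, 0, 8], [-0.9, -0.12, 0, 0, 8], [-0.9, -0.12, 0, 0, 8], [-0.9, -0.12, 0, 0, 8], [-0.9, -0.12, 0, 0, 8], [-0.8, -0.12, 0, 0, 8], [-0.6, -0.1, 0, 0, 8], [-0.25, -0.05, 0, 0, 8]]]'

```text
time: 14.15
eef_pos: [537.8, -190.6, 142.4]
tool_rot: [-2.046, -2.382, 0.001]
ft_force: [0.2, 0.2, -2.4]
grip_width: 0.151
```

Request:
servo_tool --commands '[[[0, 0, 0, -0.34, 8], [0, 0, 0, -0.34, 8], [0, 0, 0, 0, 8], [0, 0, 0, 0, 8], [0, 0, 0, 0, 8]]]'

```text
time: 14.78
eef_pos: [538.8, -188.5, 143.2]
tool_rot: [-1.929, -2.479, 0.0]
ft_force: [0.6, 0.1, -1.0]
grip_width: 0.154
```

```bash
python3 snap.py w13 wrist; python3 rel.py 538.2 -188.9 100
```

```text
14.775 [ 538.81810119 -188.47379259  143.22368548] [-1.92932964e+00 -2.47912459e+00  5.37764167e-05] [-0.465  0.439 -0.174  0.958  0.    -0.713] 0.15375489545700846
14.825 tcp [ 538.89 -188.51  143.26] yaw tool x deg 104.22656860061375 tilt z [-1.e-04  0.e+00 -1.e+00] q [-0.465  0.439 -0.174  0.958  0.    -0.713] f [ 0.4  0.1 -2. ] 0.15510222344714425
shift units [-0.004 -0.015  0.865]
```

View pics/w13.png

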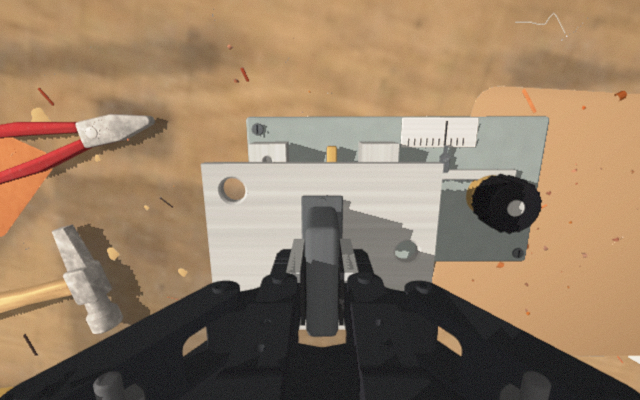

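Run:
```python
from h import *
s,im=pickle.load(open("w13.pkl","rb"))
crop(im,195,105,455,265,3,"pics/c13.png")
crop(im,380,100,550,230,4.5,"pics/c13b.png")
```

```text
(no output)
```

View pics/c13.png

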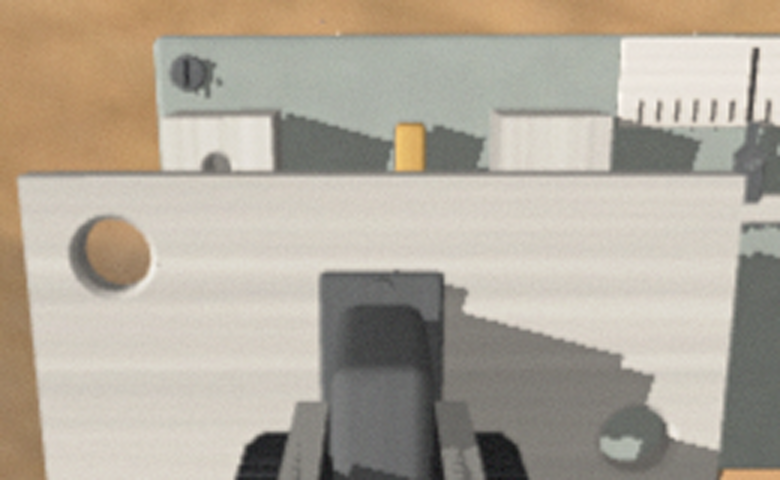

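View pics/c13b.png

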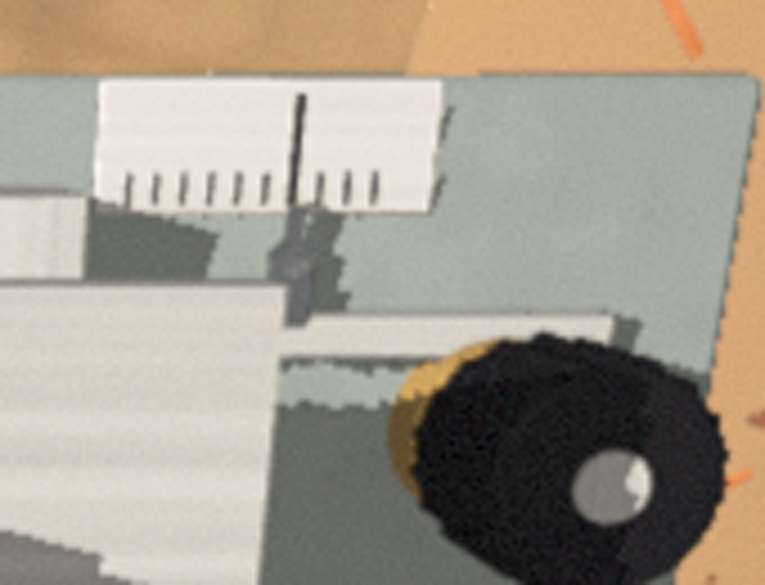

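Run:
```python
from jig import *
s,im=pickle.load(open("w13.pkl","rb"))
f=lambda p:(p[0]/3+195-.33,p[1]/3+105-.33)
g=lambda p:(p[0]/4.5+380-.4,p[1]/4.5+100-.4)
zt=s["eef_pos"][2]-13.6+6
PL=[((20,178),(-45,-57)),((745,176),(-45,57)),((111,253),(-32,-43)),((634,437),(0,43))]
W=[w2(im,s,*f(p),z=zt) for p,_ in PL]
th,R,o,res=fit([l for _,l in PL],W);print("plate",np.degrees(th),o,res.round(1).tolist())
print("len",np.linalg.norm(W[0]-W[1]))
J=[(f((163,115)),(-45,-122),40),(f((279,113)),(-45,-94),40),(f((493,113)),(-45,-36),40),(f((612,113)),(-45,-8),40),
(f((157,38)),(-65,-129),15),(g((757,76)),(-65,121),15),(g((612,487)),(0,75),60)]
W=[w2(im,s,*p,z=z) for p,_,z in J]
th2,R2,o2,res2=fit([l for _,l,_ in J],W);print("jig",np.degrees(th2),o2,res2.round(1).tolist())
t=o2+R2@[0,-65]
print("target(this)",t,"old",[539.1,-188.9])
```

```text
plate 14.280072495143678 [ 540.01717783 -189.04909831] [[0.4, 0.6], [0.3, 0.2], [-0.3, -0.3], [-0.4, -0.5]]
len 113.65887485223939
jig 14.259671749101082 [ 522.44101053 -125.15083576] [[-0.3, 0.7], [-1.1, 1.8], [-0.1, -2.2], [-0.5, -0.3], [0.7, 1.9], [1.4, -2.7], [0.0, 0.7]]
target(this) [ 538.451609   -188.14814314] old [539.1, -188.9]
```

Request:
servo_tool --commands '[[[0, -0.02, 0.3, 0, 8], [0, 0, 0.4, 0, 8], [0, 0, 0.4, 0, 8], [0, 0, 0.3, 0, 8], [0, 0, 0.05, 0, 8], [0, 0, 0, 0, 8], [0, 0, 0, 0, 8], [0, 0, 0, 0, 8]]]'

```text
time: 15.82
eef_pos: [538.3, -189.1, 71.4]
tool_rot: [1.928, 2.479, 0.0]
ft_force: [0.5, -0.1, -2.4]
grip_width: 0.154
```

```bash
python3 snap.py w14 wrist 195 105 455 265 3; python3 snap.py sd14 side 270 140 420 250 5;python3 snap.py sc14 scene 270 190 400 290 6; python3 rel.py 538.0 -188.6 69
```

```text
15.825 [ 538.33799435 -189.08380029   71.38584354] [1.92834750e+00 2.47881777e+00 3.09774587e-04] [-0.466  0.51  -0.268  0.791 -0.    -0.714] 0.1542616612007069
15.875 [ 538.24161832 -189.01990193   71.27936336] [1.92851130e+00 2.47901667e+00 2.77202925e-04] [-0.466  0.51  -0.268  0.791  0.    -0.714] 0.15290153348403324
15.925 [ 538.16543705 -188.98913553   71.17589538] [1.92855323e+00 2.47916570e+00 1.85012384e-04] [-0.466  0.51  -0.269  0.791 -0.    -0.714] 0.14869881558424322
15.975 tcp [ 538.13 -188.97   71.12] yaw tool x deg 104.2402244728816 tilt z [ 5.e-04 -3.e-04 -1.e+00] q [-0.466  0.51  -0.269  0.791 -0.    -0.714] f [-0.1  0.5 -2.5] 0.15189264184137566
shift units [ 0.008 -0.001  0.042]
```

View pics/w14.png

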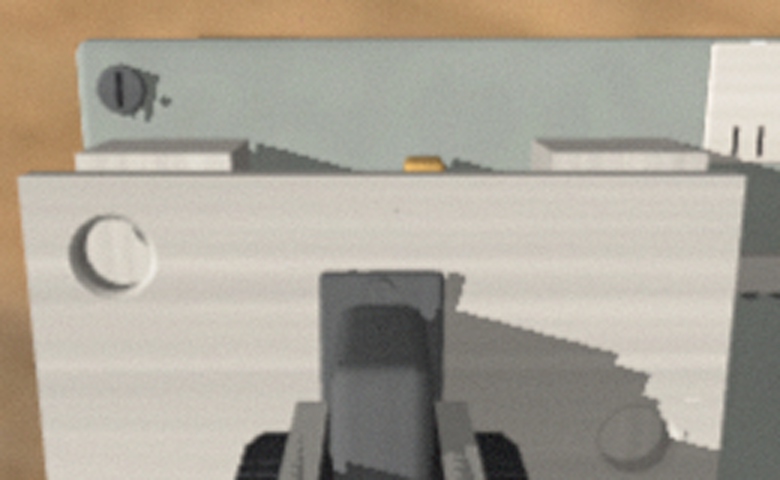

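View pics/sd14.png

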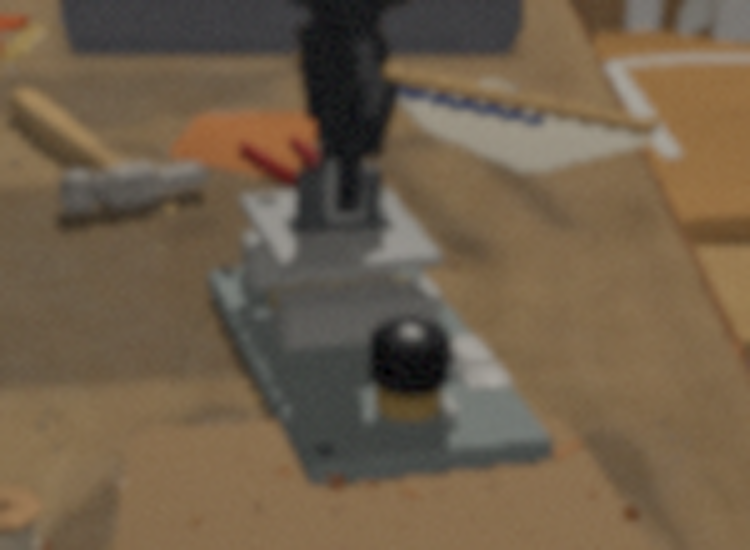

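View pics/sc14.png

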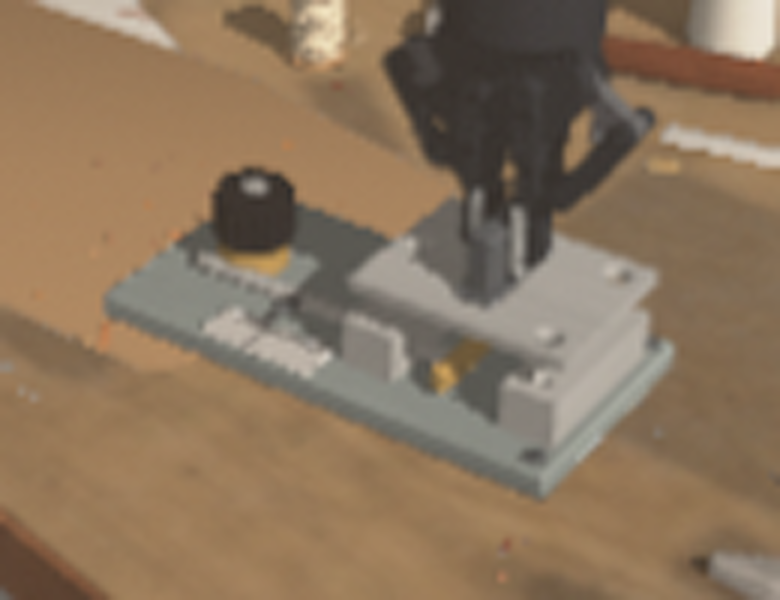

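```bash
python3 - <<'E'
from jig import *
s,im=pickle.load(open("w14.pkl","rb"))
f=lambda p:(p[0]/3+195-.33,p[1]/3+105-.33)
zt=s["eef_pos"][2]-13.6+6
PL=[((20,178),(-45,-57)),((745,176),(-45,57)),((111,253),(-32,-43)),((634,437),(0,43))]
W=[w2(im,s,*f(p),z=zt) for p,_ in PL]
th,R,o,res=fit([l for _,l in PL],W);print("plate",np.degrees(th),o,res.round(1).tolist())
J=[((77,152),(-45,-122)),((232,152),(-45,-94)),((548,152),(-45,-36)),((708,152),(-45,-8))]
W=[w2(im,s,*f(p),z=40) for p,_ in J]
th2,R2,o2,res2=fit([l for _,l in J],W);print("jig",np.degrees(th2),o2,res2.round(1).tolist(), o2+R2@[0,-65])
# predicted hole_a pixel
H=im["hand_eye"];Rt=Ro.from_rotvec(s["tool_rot"]).as_matrix()
def proj(X):
    c=H[:3,:3].T@(Rt.T@(X-s["eef_pos"])-H[:3,3]);return np.array([(c[0]/c[2]*im["fx"]+im["cx"]-195+.33)*3,(c[1]/c[2]*im["fy"]+im["cy"]-105+.33)*3]).round(0)
a=np.radians(14.25);R0=np.array([[np.cos(a),-np.sin(a)],[np.sin(a),np.cos(a)]]);o0=np.array([523.08,-125.89])
for oo in (o0,o2):
  c=oo+R0@[-32,-108]
  print("hole_a ring",[proj(np.r_[c+3.5*np.array([np.cos(t),np.sin(t)]),40]).tolist() for t in np.arange(0,6.3,1.57)],proj(np.r_[c,40]))
E
python3 - <<'E'
from h import *
import sys
sys.path.insert(0,'.')
s,im=pickle.load(open("w14.pkl","rb"))
crop(im,210,165,260,210,14,"pics/c14.png")
E
```

```text
plate 14.310129053233311 [ 539.54149654 -189.67210015] [[0.4, 0.6], [0.3, 0.2], [-0.3, -0.3], [-0.4, -0.5]]
jig 14.248373722380029 [ 522.50544177 -125.0680166 ] [[-0.1, 0.3], [-0.1, 0.3], [0.2, -0.7], [-0.0, 0.1]] [ 538.50361763 -188.06847985]
hole_a ring [[149.0, 243.0], [171.0, 229.0], [156.0, 207.0], [133.0, 220.0], [149.0, 243.0]] [152. 225.]
hole_a ring [[154.0, 241.0], [176.0, 228.0], [161.0, 205.0], [138.0, 218.0], [153.0, 241.0]] [157. 223.]
```

View pics/c14.png

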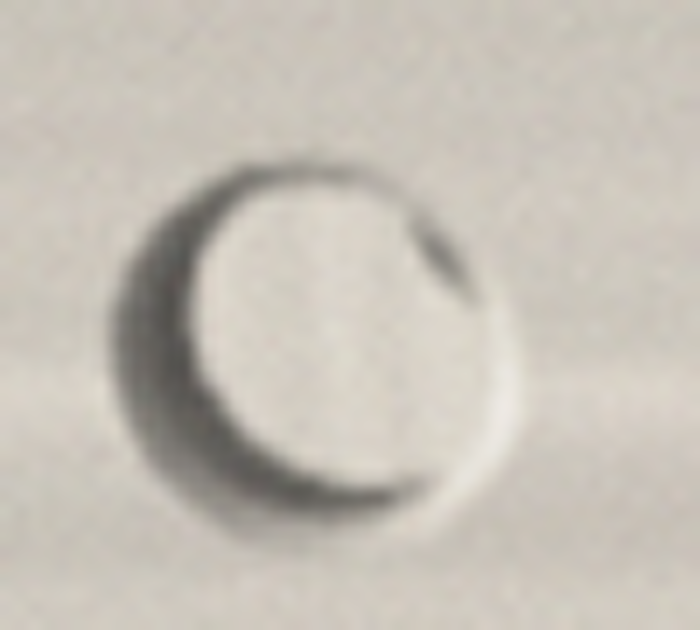

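Request:
servo_tool --commands '[[[0.01, -0.005, 0.04, 0, 8], [0, 0, 0, 0, 8], [0, 0, 0, 0, 8], [0, 0, 0, 0, 8], [0, 0, 0, 0, 8], [0, 0, 0, 0, 8]]]'

```text
time: 16.73
eef_pos: [537.6, -188.5, 68.8]
tool_rot: [-1.929, -2.48, 0.0]
ft_force: [-0.0, -0.0, -2.6]
grip_width: 0.149
```

```bash
python3 snap.py w15 wrist; python3 rel.py
```

```text
16.725 [ 537.58956956 -188.45849953   68.81653854] [-1.92895025e+00 -2.47965160e+00  3.58341342e-06] [-0.465  0.512 -0.272  0.786  0.    -0.714] 0.14949725502948005
16.775 tcp [ 537.58 -188.47   68.81] yaw tool x deg 104.2376608371094 tilt z [-0. -0. -1.] q [-0.466  0.512 -0.272  0.786 -0.    -0.714] f [ 0.6  1.1 -1.5] 0.15365216713335147
```

View pics/w15.png

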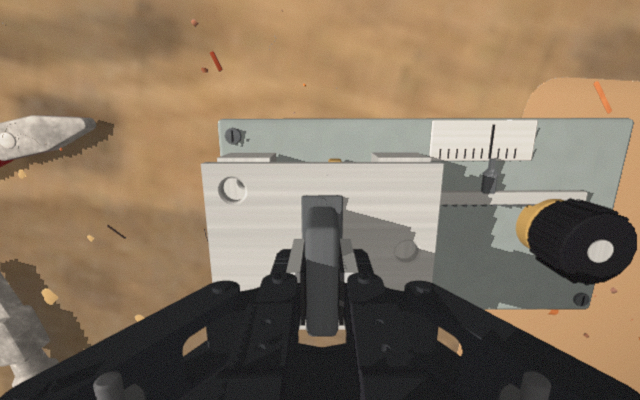

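```bash
python3 -c "
from workcell import *
print(finish_job())"
```

```text
the job is handed in; nothing more can be done
None
```

I set the pointer, lifted the plate, and handed the job in with the arm holding it over the rails, at about 17 s of the 51 s allowed. `finish_job` gives no verdict, so everything below is my own measurement.

**Knob:** I turned it about 71° clockwise in steps while the plate lay on the bench. The wrist views after release and just before handing in both show the pointer tip on the long mark, to within about 1 mm.

**Plate:** It is gripped by its upright grip at 60 N and tool tilt is about 0. My last checks put it as follows:

| Check | Result |
|---|---|
| Yaw error to the jig | under 0.1° |
| Sideways error | about 0.5–1 mm (limit 4 mm) |
| Underside above the rail tops | about 15 mm |
| Force on the tool | about the plate's own weight, so no sign of touching the jig |

**Disagreements:** My two estimates of the jig's position differed by about 1 mm, and so did my two of the plate's. I aimed between them. The edge of `hole_a` seen through the plate hole agreed better with my first estimate of the jig.

**Bystanders:** I did not go near or touch the beeswax, spool or pliers. I did not measure their positions again at the end.

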